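# Transfer the washed handles to the curing rack in reverse order

### The job

Move the four printed handles from the wash rack to the pockets of the curing rack in reverse order: the handle nearest the robot in the wash rack goes into the pocket farthest from the robot, the next one into the next pocket, and so on, so that the farthest ends up nearest. Keep the handles upright all the while, and leave each standing flat on the floor of its own pocket, let go and still.

Things in the scene. Friction and masses are not known exactly. Their poses are not given: they have to be found in the camera images.
- handle_orange: orange resin-printed machine handle, loose, standing upright, 66 mm tall, 40 to 70 g: round foot 34 mm across and 9 mm high, then a straight round shank 24 mm across from 12 to 44 mm above the underside (grip here), then a round ball head, 39 mm across. Origin: centre of its underside; z up; round, so its yaw means nothing.
- handle_blue: blue resin-printed machine handle, loose, standing upright, 66 mm tall, 40 to 70 g: round foot 34 mm across and 9 mm high, then a straight round shank 24 mm across from 12 to 44 mm above the underside (grip here), then a flat mushroom head, 40 mm across. Origin: centre of its underside; z up; round, so its yaw means nothing.
- handle_white: white resin-printed machine handle, loose, standing upright, 66 mm tall, 40 to 70 g: round foot 34 mm across and 9 mm high, then a straight round shank 24 mm across from 12 to 44 mm above the underside (grip here), then a drum-shaped head, 34 mm across. Origin: centre of its underside; z up; round, so its yaw means nothing.
- handle_green: green resin-printed machine handle, loose, standing upright, 66 mm tall, 40 to 70 g: round foot 34 mm across and 9 mm high, then a straight round shank 24 mm across from 12 to 44 mm above the underside (grip here), then a cone head that narrows upward from 38 to 12 mm across. Origin: centre of its underside; z up; round, so its yaw means nothing.
- cup_orange: orange round drip cup, fixed on the wash rack, marking where the orange handle stood at the start; 54 mm across outside, about 44 mm inside, rim 10 mm and inner floor 3 mm above its underside. Origin: centre of its underside.
- cup_blue: blue round drip cup, fixed on the wash rack, marking where the blue handle stood at the start; 54 mm across outside, about 44 mm inside, rim 10 mm and inner floor 3 mm above its underside. Origin: centre of its underside.
- cup_white: white round drip cup, fixed on the wash rack, marking where the white handle stood at the start; 54 mm across outside, about 44 mm inside, rim 10 mm and inner floor 3 mm above its underside. Origin: centre of its underside.
- cup_green: green round drip cup, fixed on the wash rack, marking where the green handle stood at the start; 54 mm across outside, about 44 mm inside, rim 10 mm and inner floor 3 mm above its underside. Origin: centre of its underside.
- wash_rack: wash rack, fixed: low steel bar 272 x 70 mm, 10 mm high (16 mm at its end lips), carrying the four coloured cups in a row along its x axis, at x = -90, -30, +30 and +90 mm in its frame, y = 0. Origin: centre of its underside on the table; x along the row, pointing away from the robot (within 0.25 rad); z up. It may be on the left or right.
- cure_rack: curing rack, fixed: aluminium base 262 x 74 mm with a grey tray on it that has four open square pockets with black floors in a row, thin violet strips along its sides. Pockets are 54 x 54 mm inside, centred at x = -90, -30, +30 and +90 mm in its frame, y = 0; pocket floor 16 mm and wall tops 22 mm above the origin, walls 6 mm thick. Empty at the start. Origin: centre of its underside on the table; x along the row, pointing away from the robot (within 0.25 rad); z up.
Not all that is in view belongs to the job. Several things have the shape of the handle_orange; the one meant has the colours described above.

How it is judged:
By the outcome, as a careful person would: the job done as asked, in the order asked, and still so for the second after the job is handed in, with the robot touching nothing.
It also fails if it takes over 90 s, if anything falls off the work surface, if the arm or the gripper's body presses on something with over 40 N, if the wrist force passes 120 N, or if a joint passes its speed limit or range.

### The arm

A 6-joint arm with a two-finger parallel gripper is mounted at the origin on the work surface. World frame = base frame: x ahead of the robot, y to its left, z up, the work surface at z = 0. Lengths are in m, angles in rad, forces in N, time in s.
With the tool pointing down it reaches from about 0.2 to 0.875 m from the base axis. Payload 3.4 kg.
Tool frame: the origin (TCP) lies between the finger pads; the fingertips stand 25 mm ahead of it and the grasp point (between the pads) lies 6 mm ahead of it (r.nose_length is the z of the fingertips in the tool frame, in m); z points along the fingers, x is the direction in which the jaws open and shut, and the axes are right-handed (so a half turn about z gives the same grasp; the last joint's range is limited). The gripper opens to 94 mm and grips with 3 to 60 N. Pads are 16 mm wide; open, the fingers measure 119 mm over their backs; the gripper's body (75 mm by 177 mm) begins 78 mm behind the grasp point.
Start: joints at [1.024, 0.276, 1.505, -0, 1.361, -0.121], TCP at [0.238, 0.524, 0.23] pointing down, gripper open.
Joint ranges: [-2.89, 2.89], [-0.75, 2.08], [0.22, 2.7], [-1.18, 4.32], [0.11, 2.71], [-2.7, 2.7]. Speed limits (rad/s): [2.57, 2.57, 3.14, 3.14, 3.14, 3.14].

### API

Orientations are given as a unit quaternion [w, x, y, z].
In Python, from plant import r, gripper_to, inverse_kinematics, vision, models, telemetry gives the robot as it stands. Calls block until the motion is done:
- r.move_to(position, orientation): joint-space move of the TCP to a pose.
- r.move_l(position, rot=None, vel=0.15, guard=None): straight line of the TCP; rot=None keeps the orientation; vel is the mean speed in m/s. With guard (N) it stops when the force on the tool has changed by that much, and returns True; else False.
- r.movej(angles): joint-space move.
- gripper_to(opening, f_grip=None): finger opening in m; f_grip is the grip in N (None keeps the last); returns when the fingers have stopped.
- r.hold(seconds).
- inverse_kinematics(position, orientation): joint angles nearest the present ones, or None.
- vision.snapshot(name): name is "scene" or "top"; returns the picture (480x640x3 uint8, red, green, blue); there is no depth.
- vision.get_calibration(name): a dict with "fx", "fy", "cx", "cy" (pixels), "position" and "orientation" of the camera in the world. Camera axes: x right, y down, z forward; pixel columns grow to the right and rows downward; lengths in m; the calibration is good to about 2 mm. A picture is of the moment at which its call begins. get_calibration takes no time and is no camera call.
A pose or a line that the arm cannot do raises r.PlanningError and nothing moves.
- r.sign_off(): hands the job in, once; it reports no verdict.
Trained networks look in the newest picture that a camera, given by its name, has taken for a name from the list of things; names that differ only in an ending like _2 or _b are one class to them, and where a whole thing is asked for, a point or a joint stands for the part that bears it (a point fixed in the world has none). Each returns a list of dicts, best first, with "score" (0 to 1); they miss things now and then, are a little off and sometimes report something else, mostly with a low value. They report only what shows in the picture. A call takes as long as a camera call. They do not tell look-alikes from the thing itself.
- models.boxes_of(thing, camera): "at" ([x, y, z] in m, in world coordinates, good to about 4 mm: the middle of the surface that is visible of it).
- models.regions_of(thing, camera): "pixels" (480x640 bool, what is visible of it).
- models.mark_of(thing, camera): "at" ([x, y, z] in m, in world coordinates, good to about 4 mm: a listed point, or the origin of a listed thing).
Readings, each from a call of its own:
- telemetry.current_t(): time.
- telemetry.current_joints(): joint angles.
- telemetry.current_dq(): joint speeds.
- telemetry.current_joint_efforts(): joint torques, N m.
- telemetry.current_ee_pos(): TCP position.
- telemetry.current_tool_rot(): TCP orientation.
- telemetry.current_wrist_force(): force on the tool from outside, world axes, zero at the start.
- telemetry.current_torque(): the same for the moment, N m.
- telemetry.current_opening(): finger opening in m.
Only numpy, scipy, OpenCV 4.12 (cv2) and the standard library are available. Lean on these libraries where they do the work, as an engineer would, in place of code of your own. Each camera call takes 0.05 s, during which the arm holds its last target. There are 200 camera calls.

## Working session

There is one attempt and no reset: what is moved stays moved. The work goes in short steps, each a Python script; the robot and the scene stay as the last script left them, time stands still between calls to the robot, and variables do not carry over. Pictures are saved under pics/ and viewed, about 12 in all and at most 16, crops included, and the job is handed in when it is done.

```bash
mkdir -p pics; ls; python3 - <<'E'
from plant import r, vision, models, telemetry
import cv2, numpy as np
for c in ["scene","top"]:
    im=vision.snapshot(c); cv2.imwrite(f"pics/{c}0.png",im[:,:,::-1])
    k=vision.get_calibration(c); print(c,{a:np.round(b,4) for a,b in k.items()})
    for t in ["handle_orange","handle_blue","handle_white","handle_green","cup_orange","cup_blue","cup_white","cup_green","wash_rack","cure_rack"]:
        print(t,[(np.round(d["at"],3).tolist(),round(d["score"],2)) for d in models.mark_of(t,c)][:4])
print(telemetry.current_t())
E
```

```text
pics
scene {'fx': np.float64(503.2557), 'fy': np.float64(503.2557), 'cx': np.float64(314.1673), 'cy': np.float64(239.6874), 'position': array([1.1223, 0.484 , 0.7491]), 'orientation': array([-0.1548,  0.3647,  0.8491, -0.3495])}
handle_orange [([0.649, 0.159, 0.013], 0.93), ([0.761, 0.169, 0.002], 0.83), ([0.669, 0.297, 0.0], 0.57)]
handle_blue [([0.591, 0.17, 0.01], 0.88)]
handle_white [([0.532, 0.181, 0.012], 0.72)]
handle_green [([0.468, 0.2, 0.011], 0.64)]
cup_orange [([0.649, 0.159, 0.013], 0.51)]
cup_blue [([0.588, 0.172, 0.012], 0.7)]
cup_white [([0.589, 0.172, 0.012], 0.66), ([0.529, 0.184, 0.01], 0.45)]
cup_green [([0.47, 0.188, 0.008], 0.54), ([0.592, 0.168, 0.011], 0.38)]
wash_rack [([0.564, 0.178, 0.001], 0.91)]
cure_rack [([0.574, -0.195, -0.001], 0.68)]
top {'fx': np.float64(580.5519), 'fy': np.float64(580.5519), 'cx': np.float64(307.9984), 'cy': np.float64(242.6609), 'position': array([0.4872, 0.015 , 0.9359]), 'orientation': array([ 0.0436, -0.7025,  0.7091, -0.0407])}
handle_orange [([0.648, 0.16, 0.012], 0.94), ([0.762, 0.167, -0.004], 0.89), ([0.676, 0.29, 0.005], 0.63)]
handle_blue [([0.593, 0.173, 0.013], 0.87), ([0.469, 0.194, 0.011], 0.26)]
handle_white [([0.53, 0.186, 0.011], 0.78)]
handle_green [([0.469, 0.198, 0.01], 0.71)]
cup_orange [([0.647, 0.164, 0.005], 0.66)]
cup_blue [([0.59, 0.171, 0.011], 0.75)]
cup_white [([0.529, 0.182, 0.013], 0.64)]
cup_green [([0.472, 0.193, 0.009], 0.84)]
wash_rack [([0.559, 0.176, -0.0], 0.67)]
cure_rack [([0.571, -0.198, 0.003], 0.96)]
1.1
```

View pics/scene0.png

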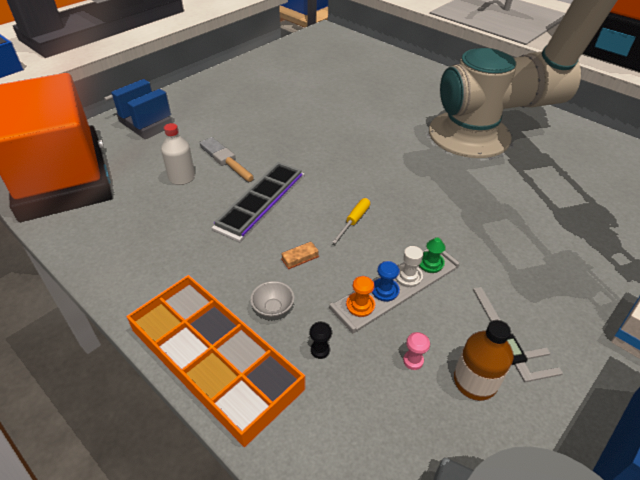

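View pics/top0.png

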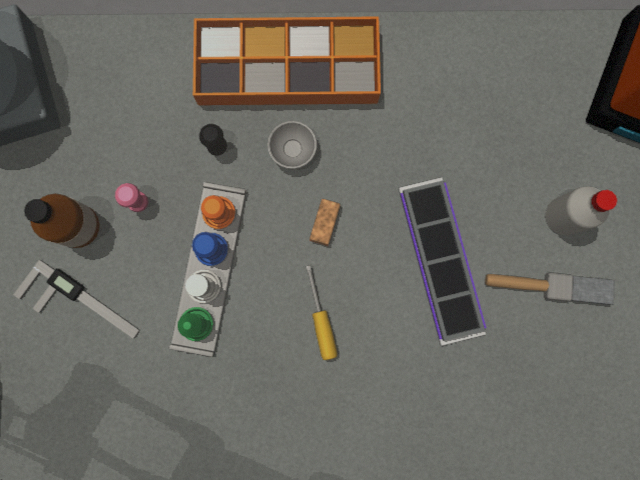

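The scene view shows orange (360,295), blue (387,280), white (411,265) and green (434,253) standing in the wash rack. The empty curing rack is at about (260,200). Three things have the ball-headed shape, given as scene / top pixels:
- **Rack handle:** orange, (360,295) / (217,212)
- **Black one:** (320,337) / (212,138)
- **Pink one:** (417,348) / (128,196)

Only the one in the rack is orange, and it stands in the orange cup. Next I'll confirm that in a crop and triangulate.

```bash
cat > h.py <<'E'
from plant import r, gripper_to, inverse_kinematics, vision, models, telemetry
import cv2, numpy as np
from scipy.spatial.transform import Rotation as R
def cal(c):
    k=vision.get_calibration(c); q=np.array(k["orientation"])
    return k, R.from_quat(q[[1,2,3,0]]).as_matrix(), np.array(k["position"])
def ray(c,uv):
    k,M,p=cal(c); d=M@[(uv[0]-k["cx"])/k["fx"],(uv[1]-k["cy"])/k["fy"],1]; return p,d/np.linalg.norm(d)
def onplane(c,uv,z):
    p,d=ray(c,uv); return p+d*(z-p[2])/d[2]
def proj(c,X):
    k,M,p=cal(c); v=M.T@(np.array(X)-p); return np.array([k["fx"]*v[0]/v[2]+k["cx"],k["fy"]*v[1]/v[2]+k["cy"]])
def tri(a,b):
    (p,d),(q,e)=ray("scene",a),ray("top",b)
    s=np.linalg.lstsq(np.c_[d,-e],q-p,rcond=None)[0]
    A,B=p+d*s[0],q+e*s[1]; return (A+B)/2,np.linalg.norm(A-B)
E
python3 - <<'E'
from h import *
ims={c:cv2.imread(f"pics/{c}0.png") for c in ("scene","top")}
cv2.imwrite("pics/crop0.png",np.hstack([cv2.resize(ims["scene"][220:380,300:460],(400,400),interpolation=2),cv2.resize(ims["top"][110:370,100:260],(246,400),interpolation=2)]))
# pockets: dark blobs
P={}
for c,(x0,y0,x1,y1) in {"scene":(205,155,310,245),"top":(395,172,492,350)}.items():
    g=ims[c].max(2)[y0:y1,x0:x1]
    n,l,s,ce=cv2.connectedComponentsWithStats((g<50).astype(np.uint8))
    P[c]=[(ce[i]+[x0,y0]).round(1).tolist() for i in range(1,n) if s[i,4]>100]; print(c,P[c],[int(s[i,4]) for i in range(1,n) if s[i,4]>100])
key=lambda c:sorted(P[c],key=lambda u:onplane(c,u,.016)[0])
if len(P["scene"])==len(P["top"])==4:
    for a,b in zip(key("scene"),key("top")): print("pocket",*[np.round(v,4) for v in tri(a,b)],onplane("top",b,.016).round(4))
# handles, region centroid (whole silhouette), mid-height
reg={}
for c in ("scene","top"):
    vision.snapshot(c)
    for t in ["orange","blue","white","green"]:
        for d in models.regions_of("handle_"+t,c):
            v,u=np.nonzero(d["pixels"]); m=np.array([u.mean(),v.mean()])
            X=onplane(c,m,.045)
            if abs(X[1]-.18)<.05 and X[0]<.69: reg[t,c]=m; print(t,c,round(d["score"],2),m.round(1),X.round(3),len(u)); break
for t in ["orange","blue","white","green"]:
    if (t,"scene") in reg and (t,"top") in reg: print(t,*[np.round(v,4) for v in tri(reg[t,"scene"],reg[t,"top"])])
E
```

```text
scene [[281.4, 173.9], [267.2, 187.7], [252.0, 202.6], [235.6, 218.4]] [251, 279, 317, 340]
top [[428.1, 204.8], [438.0, 240.9], [447.9, 277.5], [458.0, 314.5]] [991, 1026, 1041, 1052]
pocket [ 0.4822 -0.2163  0.0192] 0.002 [ 0.4816 -0.2163  0.016 ]
pocket [ 0.5403 -0.2027  0.0193] 0.0021 [ 0.5398 -0.2027  0.016 ]
pocket [ 0.5986 -0.1893  0.0189] 0.002 [ 0.5983 -0.1891  0.016 ]
pocket [ 0.6572 -0.1757  0.019 ] 0.0024 [ 0.6569 -0.1753  0.016 ]
orange scene 0.76 [362.2 292.9] [0.646 0.16  0.045] 615
blue scene 0.87 [387.1 278.2] [0.587 0.172 0.045] 647
white scene 0.75 [411.2 263.3] [0.526 0.182 0.045] 540
green scene 0.71 [433.5 253.2] [0.475 0.198 0.045] 500
orange top 0.83 [214.2 209.1] [0.648 0.164 0.045] 610
blue top 0.97 [206.1 245.9] [0.591 0.176 0.045] 605
white top 0.58 [199.3 285.8] [0.529 0.185 0.045] 565
green top 0.91 [190.5 324.7] [0.47  0.198 0.045] 551
orange [0.6477 0.1626 0.0486] 0.0013
blue [0.5904 0.1743 0.0499] 0.0015
white [0.5292 0.1842 0.0489] 0.0012
green [0.4708 0.1974 0.0417] 0.003
```

View pics/crop0.png

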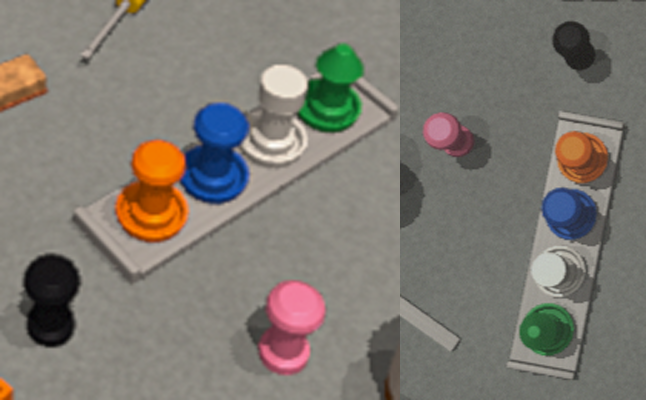

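The crop confirms it: the handle in the rack is orange with a ball head, and the other two are black and pink. Silhouette heights of about 48 mm fit a 13 mm cup floor, and the pocket floors measure about 18 mm against the stated 16. I'll start with green, the nearest, into the farthest pocket, gripping across the row.

```bash
cat >> h.py <<'E'
H={"green":(.4705,.1975),"white":(.529,.1845),"blue":(.5905,.174),"orange":(.648,.162)}
POK=[(.482,-.2163),(.540,-.2027),(.5985,-.189),(.657,-.1755)]
YW,YC=-.195,.229; G=.031+.006
def down(yaw,flip):  # jaws along rack y
    q=(R.from_euler("z",yaw+np.pi/2+flip*np.pi)*R.from_euler("x",np.pi)).as_quat(); return q[[3,0,1,2]]
def pick(n,flip,xy=None):
    x,y=xy or H[n]; q=down(YW,flip)
    gripper_to(.070,15)
    r.move_to([x,y,.16],q)
    hit=r.move_l([x,y,.013+G],vel=.08,guard=12)
    gripper_to(.0,15)
    print(n,"hit",hit,"z",telemetry.current_ee_pos()[2],"open",round(telemetry.current_opening(),4),"t",telemetry.current_t())
def place(n,i,flip):
    q=down(YC,flip); x,y=POK[i]; p=telemetry.current_ee_pos()
    r.move_l([p[0],p[1],.155],vel=.12); print("open",round(telemetry.current_opening(),4))
    r.move_l([x,y,.155],q,vel=.22)
    r.move_l([x,y,.016+G+.012],vel=.10)
    r.hold(.2)
    hit=r.move_l([x,y,.016+G-.004],vel=.03,guard=4)
    z=telemetry.current_ee_pos()[2]
    gripper_to(.070); r.move_l([x,y,.155],vel=.12)
    print("placed",n,hit,"underside z",round(z-G,4),"t",telemetry.current_t())
E
python3 - <<'E'
from h import *
for f in (0,1):
    print(f,[np.round(inverse_kinematics([x,y,.16],down(yw,f)),2) if inverse_kinematics([x,y,.16],down(yw,f)) is not None else None for x,y,yw in [(*H["green"],YW),(*H["orange"],YW),(*POK[0],YC),(*POK[3],YC)]])
print(telemetry.current_tool_rot(),down(YW,0))
E
```

```text
0 [array([ 0.26,  0.23,  1.75, -0.  ,  1.16, -1.11]), array([ 0.14,  0.46,  1.4 , -0.  ,  1.28, -1.23]), array([-0.55,  0.26,  1.72,  0.  ,  1.17, -2.35]), array([-0.36,  0.47,  1.37,  0.  ,  1.3 , -2.16])]
1 [array([0.26, 0.23, 1.75, 0.  , 1.16, 2.03]), array([0.14, 0.46, 1.4 , 0.  , 1.28, 1.91]), array([-0.55,  0.26,  1.72, -0.  ,  1.17,  0.79]), array([-0.36,  0.47,  1.37, -0.  ,  1.3 ,  0.98])]
[-3.49587073e-05  8.40549573e-01  5.41734633e-01  5.08075244e-05] [4.73070164e-17 7.72582208e-01 6.34914744e-01 3.88773155e-17]
```

```bash
python3 - <<'E'
from h import *
pick("green",1)
print(np.round(telemetry.current_wrist_force(),2))
im=vision.snapshot("scene"); cv2.imwrite("pics/grip1.png",cv2.resize(im[130:330,330:530,::-1],(600,600),interpolation=2))
E
```

```text
green hit False z 0.05003662075793426 open 0.0345 t 6.2167
[0.   0.7  0.96]
```

View pics/grip1.png

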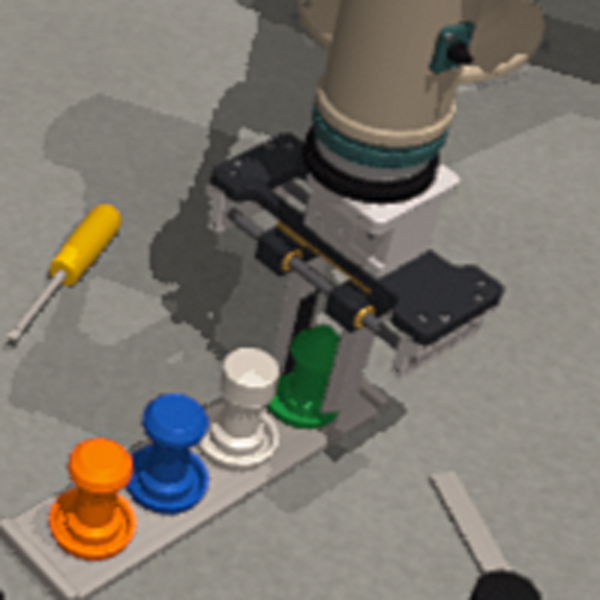

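The view shows green between the fingers, upright. The opening of 34.5 mm is the foot's width (34) rather than the shank's (24), so the tips may be on the foot or the head. I'll reopen, measure heights more carefully, and regrip a bit higher.

```bash
python3 - <<'E'
from h import *
x,y=H["green"]
for z in (.053,.056):
    gripper_to(.060,10); r.move_l([x,y,z],vel=.05)
    gripper_to(.0,10); print(z,round(telemetry.current_opening(),4),np.round(telemetry.current_wrist_force(),2),telemetry.current_t())
    if telemetry.current_opening()<.027: break
E
```

```text
0.053 0.0352 [0.25 0.37 0.03] 7.6333
0.056 0.0348 [ 0.27 -0.06  0.55] 9.0
```

```bash
python3 - <<'E'
from h import *
im=vision.snapshot("scene"); cv2.imwrite("pics/grip2.png",cv2.resize(im[195:285,390:480,::-1],(720,720),interpolation=2))
print(telemetry.current_ee_pos(),telemetry.current_opening())
gripper_to(.060); print(telemetry.current_opening())
E
```

```text
[0.47048435 0.19747062 0.05597705] 0.035168257473928696
0.06018127567314029
```

View pics/grip2.png

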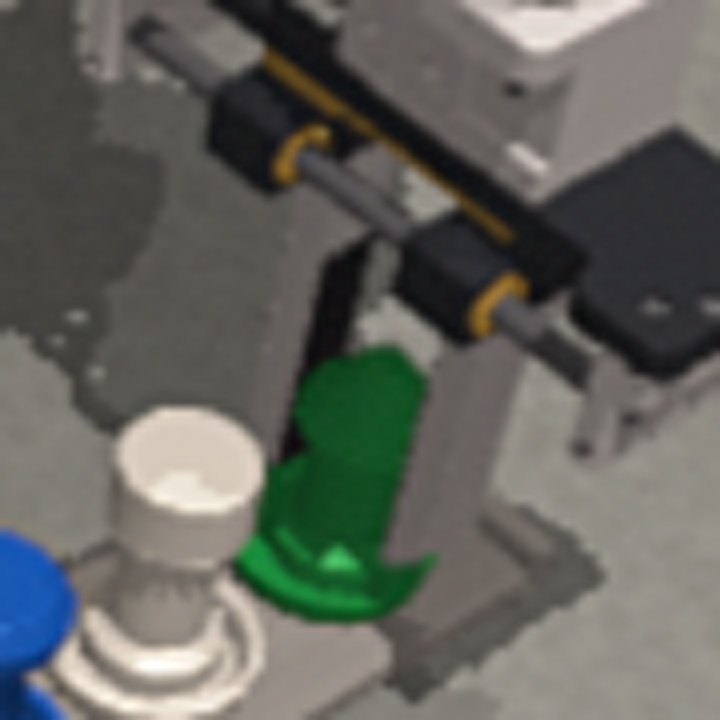

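The opening reads true, and the reading stays near 35 mm at every height. That means the pads are closing on the head, not the shank. I'll try the shank's middle (28 mm), the lowest position that clears the cup rim.

```bash
python3 - <<'E'
from h import *
x,y=H["green"]
gripper_to(.064,10); print(r.move_l([x,y,.047],vel=.04,guard=8))
gripper_to(.0,10); print(round(telemetry.current_opening(),4),np.round(telemetry.current_wrist_force(),2),telemetry.current_t())
gripper_to(.0,25); print(round(telemetry.current_opening(),4),np.round(telemetry.current_wrist_force(),2),telemetry.current_t())
im=vision.snapshot("top"); cv2.imwrite("pics/grip3.png",cv2.resize(im[260:380,130:250,::-1],(600,600),interpolation=2))
E
```

```text
False
0.0351 [-0.68  0.09 -0.38] 10.9
0.0341 [-0.15  0.75 -0.12] 11.1167
```

View pics/grip3.png

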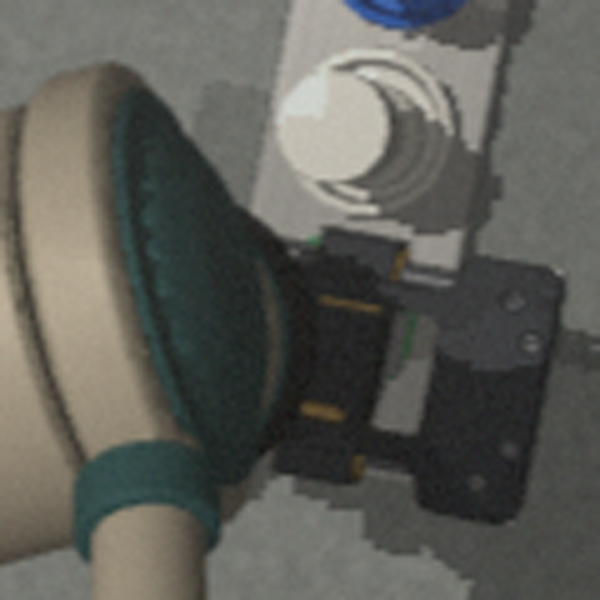

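Opening against force (10 N gives 35.1, 25 N gives 34.1) shows soft pads sinking onto the rim of the head. The long flush fingers meet the 38–40 mm heads before the 24 mm shank, so the shank can't be reached from above. The head rim sits above the centre of mass, so a handle held there hangs upright. I'll put the pad centre about 47 mm above the underside and test the lift.

```bash
sed -i 's/G=.031+.006/G=.047+.006/; s/gripper_to(.0,15)/gripper_to(.0,22)/' h.py; python3 - <<'E'
from h import *
x,y=H["green"]
gripper_to(.064,22); r.move_l([x,y,.013+G],vel=.06)
gripper_to(.0,22); print(round(telemetry.current_opening(),4))
r.move_l([x,y,.10],vel=.06); r.hold(.2)
print(round(telemetry.current_opening(),4),np.round(telemetry.current_wrist_force(),2),telemetry.current_t())
im=vision.snapshot("scene"); cv2.imwrite("pics/lift1.png",cv2.resize(im[170:290,380:500,::-1],(600,600),interpolation=2))
E
```

```text
0.0343
0.0347 [-0.34 -0.02 -0.29] 13.8
```

View pics/lift1.png

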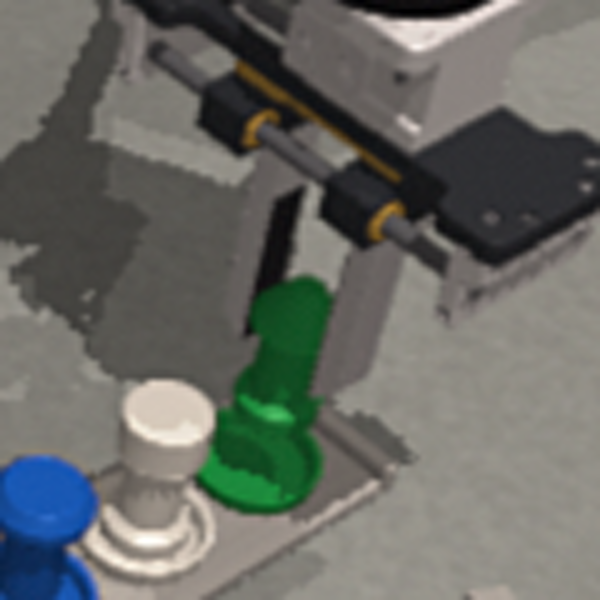

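Green hangs clear of its cup (foot at about (277,400) in the crop) and close to upright. Next I'll place it and look.

```bash
python3 - <<'E'
from h import *
place("green",3,1)
im=vision.snapshot("scene"); a=cv2.resize(im[130:250,200:320],(400,400),interpolation=2)
r.move_to([.529,.1845,.16],down(YW,1))
im=vision.snapshot("top"); b=cv2.resize(im[170:350,390:500],(244,400),interpolation=2)
cv2.imwrite("pics/pl1.png",np.hstack([a,b])[:,:,::-1]); print(telemetry.current_t())
E
```

```text
open 0.0345
placed green True underside z 0.0152 t 19.6417
21.1667
```

View pics/pl1.png

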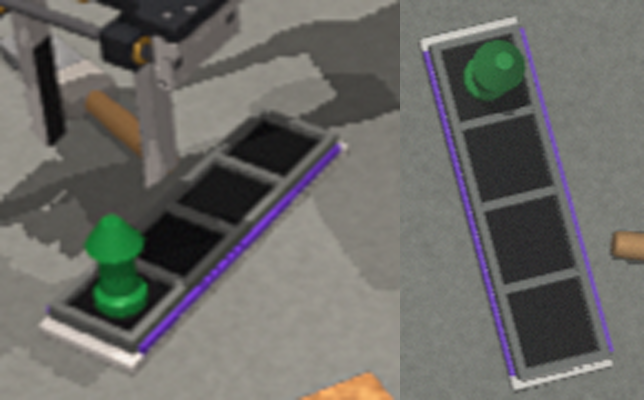

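Green stands upright in the middle of the farthest pocket, and floor contact came at 15 mm against the stated 16. The next handle is white.

```bash
python3 - <<'E'
from h import *
import sys
pick("white",1)
p=telemetry.current_ee_pos(); r.move_l([p[0],p[1],.13],vel=.1)
o=telemetry.current_opening(); print(o)
if o<.02: sys.exit("lost")
place("white",2,1)
im=vision.snapshot("scene"); a=cv2.resize(im[130:330,200:470],(540,400),interpolation=2)
cv2.imwrite("pics/pl2.png",a[:,:,::-1]); print(telemetry.current_t())
E
```

```text
white hit False z 0.06604225404656627 open 0.0333 t 23.6167
0.03349967221435725
open 0.0332
placed white True underside z 0.0156 t 29.7833
29.8333
```

View pics/pl2.png

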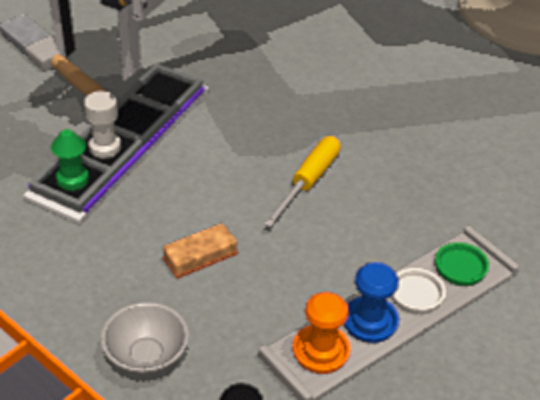

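White stands upright in the second-farthest pocket at (103,125) in the crop. Blue and orange are undisturbed, so those two follow.

```bash
python3 - <<'E'
from h import *
import sys
for n,i in (("blue",1),("orange",0)):
    pick(n,1)
    p=telemetry.current_ee_pos(); r.move_l([p[0],p[1],.13],vel=.1)
    o=telemetry.current_opening(); print(o)
    if o<.02: sys.exit("lost")
    place(n,i,1)
    if telemetry.current_ee_pos()[2]<.14: sys.exit("?")
r.move_l([.45,.05,.25],vel=.25)
r.move_to([.238,.524,.23],[0,.8405,.5417,0])
a=cv2.resize(vision.snapshot("scene")[130:330,200:470],(480,356),interpolation=2)
b=cv2.resize(vision.snapshot("top")[170:350,390:500],(218,356),interpolation=2)
cv2.imwrite("pics/pl3.png",np.hstack([a,b])[:,:,::-1])
for n in H: print(n,[(c,np.round(d["at"],3).tolist(),round(d["score"],2)) for c in("scene","top") for d in models.mark_of("handle_"+n,c)[:3]])
print(telemetry.current_t())
E
```

```text
blue hit False z 0.06611710427127887 open 0.039 t 33.3333
0.03869447121267486
open 0.0382
placed blue True underside z 0.0157 t 39.425
orange hit False z 0.0660935997443265 open 0.0366 t 43.0083
0.0371122615110838
open 0.0371
placed orange True underside z 0.0155 t 49.275
green [('scene', [0.657, -0.174, 0.016], 0.73), ('scene', [0.472, 0.188, 0.01], 0.54), ('scene', [0.571, -0.197, 0.0], 0.29), ('top', [0.657, -0.175, 0.016], 0.83)]
white [('scene', [0.601, -0.19, 0.014], 0.61), ('top', [0.603, -0.187, 0.016], 0.74)]
blue [('scene', [0.543, -0.206, 0.015], 0.88), ('top', [0.54, -0.204, 0.019], 0.84)]
orange [('scene', [0.761, 0.17, 0.005], 0.8), ('scene', [0.484, -0.218, 0.015], 0.72), ('scene', [0.67, 0.298, -0.0], 0.56), ('top', [0.764, 0.166, -0.005], 0.93), ('top', [0.674, 0.294, 0.006], 0.6), ('top', [0.484, -0.215, 0.014], 0.57)]
52.95
```

View pics/pl3.png

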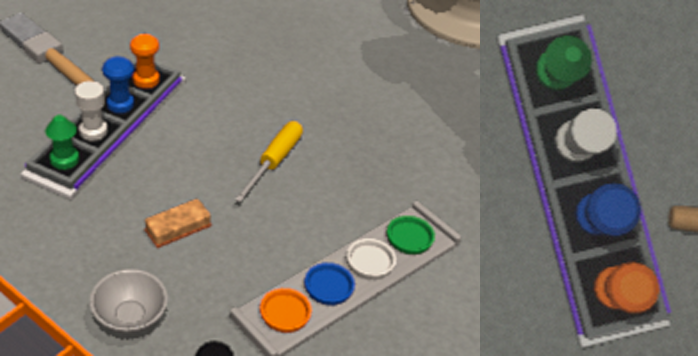

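All four stand upright, each centred in its own pocket: green farthest, then white, blue and orange. The cups are empty and the arm is clear.

```bash
python3 -c "
from plant import r
print(r.sign_off())"
```

```text
the job is handed in; nothing more can be done
None
```

All four handles are in the curing rack in reverse order and standing upright: green in the farthest pocket, then white, blue and orange nearest. I handed the job in at about 53 s, and the sign-off gives no verdict.

**Last checks:** Both camera views place each handle within about 5 mm of its pocket centre, at floor height (14–19 mm against the stated 16). Floor contact during placing came at 15–16 mm. All four cups are empty, and the arm was well clear of both racks.

**Disagreements:**
- **Grip:** I could not grip the shank as the task suggests. The fingers met the wider heads first, reading about 35 mm instead of 24, so I carried all four handles by the head with a 22 N grip. None slipped.
- **Pocket floors:** The first two-view measurement put them at 19 mm against the stated 16, within what the 2 mm calibration allows.
- **Detections:** The networks still listed the black and pink look-alikes as orange handles, and twice gave a false green: at its empty cup and at the middle of the curing rack. I told them apart by colour in the pictures, and the look-alikes were never touched.

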